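# Load a module carrier into the spring-flap test bay

### The arm

A 7-joint arm with a two-finger parallel gripper is mounted at the origin on the work surface. World frame = base frame: x ahead of the robot, y to its left, z up, the work surface at z = 0. Lengths are in m, angles in rad, forces in N, time in s.
With the tool pointing down it reaches from about 0.4 to 0.85 m from the base axis. Payload 6.9 kg.
Tool frame: the origin (TCP) lies midway between the tips of the shut fingers; the grasp point (between the pads) lies behind it (ctrl.pinch_z is the z of the grasp point in the tool frame, in m); z points along the fingers, y is the line along which they close (so a half turn about z gives the same grasp; the last joint's range is limited). The gripper opens to 85 mm and grips with 20 to 120 N. Pads are 22 mm wide; open, the fingers measure 114 mm over their backs; the gripper's body (76 mm by 85 mm) begins 54 mm behind the grasp point. The pads swing forward as they close: fully open they stand 13 mm farther back than shut.
Start: joints at [-1.121, 0.507, -0.238, 1.5, 0.126, 1.149, -0.155], TCP at [0.211, 0.588, 0.231] pointing down, gripper open.
Joint ranges: [-3.08, 3.08], [-0.24, 2.05], [-1.43, 1.35], [0, 2.5], [-1.52, 4.66], [0.17, 1.96], [-2.89, 2.89]. Speed limits (rad/s): [2.39, 2.39, 3.14, 3.14, 3.14, 3.14, 3.14].

### API

Orientations are given as a unit quaternion [w, x, y, z].
In Python, from station import ctrl, get_state, vision, ticket, models gives the robot as it stands. Calls block until the motion is done:
- ctrl.movep(position, orientation): joint-space move of the TCP to a pose.
- ctrl.movel(position, frame=None, max_speed=0.15): straight line of the TCP; frame=None keeps the orientation; max_speed is the mean speed in m/s.
- ctrl.set_joints(angles): joint-space move.
- ctrl.ungrasp() and ctrl.close_gripper(force=None): open the fingers fully, or close them until they stop; force is the grip in N (None keeps the last).
- ctrl.pause(seconds).
- ctrl.ik(position, orientation): joint angles nearest the present ones, or None.
- get_state(): the state.
- vision.grab_frame(name): name is "side" or "top" or "wrist"; returns (picture, depth): 400x640x3 uint8, blue, green, red; 400x640 float32, m along the optical axis (not along the pixel's ray), 0 where there is no reading.
- vision.camera_info(name): a dict with "mtx" (3x3 intrinsics, pixels), "R" (3x3) and "t" (3): a world point X has camera coordinates R X + t; the wrist camera has in their place "hand_eye" (4x4, takes a point from camera to tool coordinates, whose origin is the TCP and whose axes are the flange's). Camera axes: x right, y down, z forward; pixel columns grow to the right and rows downward; lengths in m; the calibration is good to about 2 mm. A picture is of the moment at which its call begins: read the wrist's pose just before it. camera_info takes no time and is no camera call.
A pose or a line that the arm cannot do raises ctrl.Unreachable and nothing moves.
- ticket.close_job(): hands the job in; it is judged then, once.
Trained networks look in the newest picture that a camera, given by its name, has taken for a name from the list of things; names that differ only in an ending like _2 or _b are one class to them, and where a whole thing is asked for, a point or a joint stands for the part that bears it (a point fixed in the world has none). Each returns a list of dicts, best first, with "p" (0 to 1); they miss things now and then, are a little off and sometimes report something else, mostly with a low value. They report only what shows in the picture. A call takes as long as a camera call. They do not tell look-alikes from the thing itself.
- models.recognise(camera, target): "point" ([column, row] in pixels, amid what is visible of it).
- models.masks_of(camera, target): "mask" (400x640 bool, what is visible of it) and "point" ([column, row] in pixels, amid what is visible of it).
The state is a dict: "time": time; "qpos": joint angles; "qd": joint speeds; "tau": joint torques, N m; "tcp_pos": TCP position; "eef_rot": TCP orientation; "contact_force": force on the tool from outside, world axes, zero at the start; "wrist_torque": the same for the moment, N m; "width": finger opening in m; "gripper_force": force on a finger pad.
Only numpy, scipy, OpenCV 4.12 (cv2) and the standard library are available. Lean on these libraries where they do the work, as an engineer would, in place of code of your own. Each camera call takes 0.05 s, during which the arm holds its last target. There are 200 camera calls.

### The job

Load the module carrier into the test bay: press the long bar at the side of the bay down with one fingertip to raise its spring-closed flap and keep it well open, while the other fingertip pushes the carrier by its upright end plate along the rails, under the flap, until it is fully home against the back stop. Only then let the bar up so that the flap falls shut behind the carrier, and take the hand away from everything. Push only: the carrier must stay flat on the deck (no lifting or carrying it), and leave the other things on the bench where they are.

Things in the scene. Friction and masses are not known exactly. Their poses are not given: they have to be found in the camera images.
- dock: Test bay: fixed aluminium base plate, deck 25 mm above the bench, x -165 to +100, y -85 to +45 mm. Origin: on the bench under the middle of the bay's mouth; x = push direction, y to its left. Feed rails (10 mm high, inner faces at y = -33 and 33 mm) run from x = -160 mm to the mouth; then bay walls (27 mm high) and the back stop, its face at x = 78 mm.
- flap (a joint): Angle of the steel flap and its press bar (one piece), rad: 0 shut, grows as the flap rises, stop at 1.1. A spring shuts it. The flap covers the bay from x = -3 to 89 mm and from the hinge to y = -38 mm (dock frame). Above 0.5 the carrier's body passes freely under it. Pressing the bar 40 mm from the axis takes about 3 N at first, up to 6 N when wide open.
- hinge_axis (a point): Point on the hinge axis of flap and bar, at the mouth: dock (0, 40, 57) mm. The axis runs along the dock's x; the flap lies right of it, the press bar left. The top of the bar lies in plane with the axis.
- skirt_low (a point): Middle of the lower edge of the flap's 3 mm thick front skirt. Shut, it hangs across the mouth (dock x -3 to 0 mm) 8 mm above the deck: it stops the carrier's body but clears its tail. Moves with the flap.
- bay_home (a point): Fixed point on the deck where the carrier's origin lies when fully home: dock (43, 0, 25) mm. The end plate then still stands outside the flap, its back face at dock x = -42 mm.
- bar_mid (a point): On top of the press bar (steel strip with rubber tread left of the hinge; dock x -200 to -30 mm, 8 to 60 mm out from the axis), half way along, 40 mm out; flap shut: dock (-115, 79, 67) mm. The bar slopes up outwards by 0.25 rad minus the joint value. A fingertip 30 to 50 mm out, its end 12 mm above the deck, holds the joint at 0.7 to 1.0 and may slide along the bar.
- carrier: Module carrier, loose black plastic sled, about 0.15 kg, on the deck between the rails before the flap. Body 70 (x) x 60 x 16 mm with a green board; behind it a tail (24 wide, 5 high, 45 mm long) leads to an upright end plate 5 thick, 56 wide, 30 mm high. Origin: under the centre of the 70 x 60 body; x to the nose. Nose at x = 35, back of the end plate at x = -85 mm.
- plate_back (a point): Middle of the end plate's back face (the face to push), 15 mm above the carrier's underside.
- thumb_nut: Bystander: brass thumb nut, 20 mm across, 16 mm high, on the deck right of the right-hand rail. Origin: centre of its underside.
- clear_case: Bystander: clear plastic module case 85 x 45 x 16 mm, right of the bay. Origin: centre of its underside.
- heatsink: Bystander: finned heatsink 45 x 45 x 30 mm, right of the bay. Origin: centre of its underside.
- screwdriver: Bystander: screwdriver with a red handle lying left of the bay, along the push direction.
- paper_cup: Bystander: white paper cup, 76 mm across, 85 mm high, left of the bay's far end. Origin: centre of its underside.
- multimeter: Bystander: orange multimeter lying on the left of the bench, 180 x 85 x 50 mm. Origin: centre of its underside.
- thermometer: Bystander: black hand-held thermometer lying on the right of the bench, 165 x 60 x 32 mm. Origin: centre of its underside.
Mind the look-alikes: they are no part of the job. Leave any purple look-alike of the carrier alone.

How it is judged:
By the outcome, as a careful person would: the job done as asked, in the order asked, and still so for the second after the job is handed in, with the robot touching nothing.
It also fails if it takes over 35 s, if anything falls off the work surface, if the arm or the gripper's body presses on something with over 40 N, if the wrist force passes 120 N, or if a joint passes its speed limit or range.

## Working session

There is one attempt and no reset: what is moved stays moved. The work goes in short steps, each a Python script; the robot and the scene stay as the last script left them, time stands still between calls to the robot, and variables do not carry over. Pictures are saved under pics/ and viewed, at most 10 in all, crops included, and the job is handed in when it is done.

```bash
ls; mkdir -p pics
cat > h.py <<'E'
import numpy as np, cv2
from station import ctrl, get_state, vision, ticket, models
def cam(n):
    c=vision.camera_info(n); return np.array(c["mtx"]),np.array(c["R"]),np.array(c["t"]).ravel()
def px2w(n,u,v,depth=None,z=None):
    K,R,t=cam(n); d=np.linalg.inv(K)@np.array([u,v,1.]); o=-R.T@t; w=R.T@d
    s=depth if depth is not None else (z-o[2])/w[2]
    return o+s*w
def cloud(n,D,mask):
    K,R,t=cam(n); v,u=np.nonzero(mask&(D>0)); d=D[v,u]
    P=np.linalg.inv(K)@np.vstack([u,v,np.ones(len(u))])*d
    return (R.T@(P-t[:,None])).T
E
python3 - <<'E'
from h import *
for n in ("top","side"):
    im,D=vision.grab_frame(n); cv2.imwrite(f"pics/{n}0.png",im); np.save(f"pics/{n}0.npy",D)
    for t in ("dock","flap","bar_mid","carrier","thumb_nut","skirt_low"):
        r=models.recognise(n,t); print(n,t,[(np.round(x["point"]).tolist(),round(x["p"],2)) for x in r][:3])
print(get_state()["time"], get_state()["eef_rot"],ctrl.pinch_z)
E
```

```text
pics
top dock [([333.0, 195.0], 0.61)]
top flap [([328.0, 196.0], 0.66)]
top bar_mid [([330.0, 199.0], 0.81)]
top carrier [([332.0, 108.0], 0.95), ([347.0, 204.0], 0.91), ([455.0, 214.0], 0.72)]
top thumb_nut []
top skirt_low [([327.0, 194.0], 0.66)]
side dock [([330.0, 219.0], 0.82)]
side flap [([318.0, 203.0], 0.9)]
side bar_mid [([316.0, 205.0], 0.87)]
side carrier [([258.0, 184.0], 0.91), ([317.0, 220.0], 0.85), ([246.0, 251.0], 0.7)]
side thumb_nut []
side skirt_low [([316.0, 203.0], 0.75)]
0.7 [-1.24942634e-05  1.71548610e-01  9.85175656e-01  1.56748583e-05] -0.0187
```

View pics/top0.png

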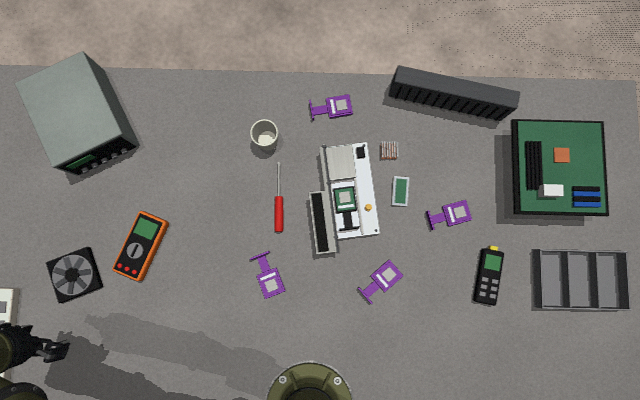

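View pics/side0.png

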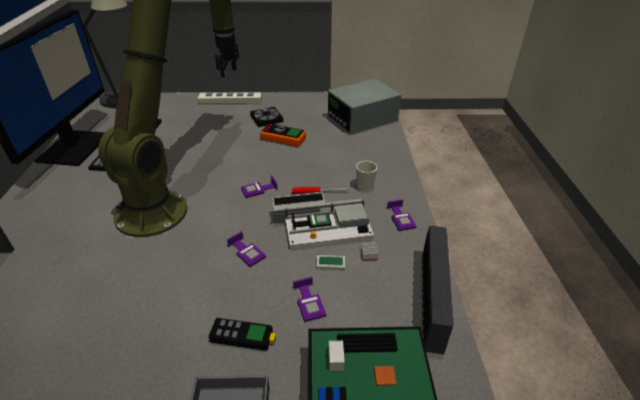

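The black sled with the green board at top px (347,204) sits between the rails in the white bay, so it is the carrier. The four purple ones at (332,108), (455,214), (381,281) and (268,277) are look-alikes. The bay runs upward in the image, with its right edge from (381,235) to (368,142) and the press bar's tread at (320,222). Next I'll look from the wrist above the bay.

Run:
```python
from h import *
a=px2w("top",381,235,z=.025); b=px2w("top",368,142,z=.025); c=px2w("top",350,215,z=.03)
d=(b-a)[:2]; yaw=np.arctan2(d[1],d[0]); print(a,b,np.linalg.norm(d),yaw,c)
print(np.round(vision.camera_info("wrist")["hand_eye"],3)); 
from scipy.spatial.transform import Rotation as Ro
x=np.r_[d/np.linalg.norm(d),0]; y=np.array([-x[1],x[0],0])
mid=a+x*.10+y*.085
for s in (1,-1):
    R=np.c_[s*x,-s*y,[0,0,-1]]; q=Ro.from_matrix(R).as_quat()[[3,0,1,2]]
    for p in ([*mid[:2],.36],[*mid[:2],.03]):
        j=ctrl.ik(p,q); print(s,p,q,None if j is None else np.round(j,2))
```

```text
[ 0.46828754 -0.1891073   0.025     ] [ 0.73329655 -0.14994821  0.025     ] 0.2678865619482814 0.14670356691639933 [ 0.52170442 -0.10137233  0.03      ]
[[ 0.    -0.963 -0.269  0.068]
 [ 1.     0.    -0.    -0.001]
 [ 0.    -0.269  0.963 -0.142]
 [ 0.     0.     0.     1.   ]]
1 [np.float64(0.5547882501936419), np.float64(-0.0904025548360257), 0.36] [-0.          0.99731096  0.07328602  0.        ] [-0.26  0.37  0.59  1.44 -0.21  1.4  -1.09]
1 [np.float64(0.5547882501936419), np.float64(-0.0904025548360257), 0.03] [-0.          0.99731096  0.07328602  0.        ] [-0.17  0.7   0.46  1.91 -0.49  0.65 -0.83]
-1 [np.float64(0.5547882501936419), np.float64(-0.0904025548360257), 0.36] [ 0.         -0.07328602  0.99731096  0.        ] [-0.07  0.34  0.29  1.43 -0.1   1.38  1.93]
-1 [np.float64(0.5547882501936419), np.float64(-0.0904025548360257), 0.03] [ 0.         -0.07328602  0.99731096  0.        ] [ 0.23  0.65 -0.17  1.9   0.18  0.61  1.66]
```

Run:
```python
import cv2
im=cv2.imread("pics/top0.png")[130:270,290:400]
cv2.imwrite("pics/crop1.png",cv2.resize(im,None,fx=4,fy=4,interpolation=cv2.INTER_CUBIC))
```

```text
(no output)
```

View pics/crop1.png

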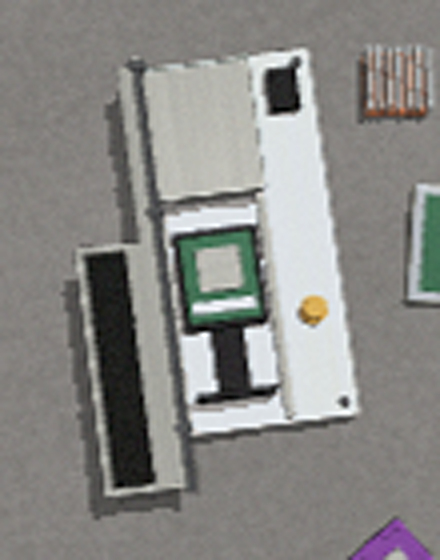

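The crop confirms it: black sled, green board, end plate toward the robot, lying between the rails. The brass nut is right of the right-hand rail. Now the wrist view.

```bash
cat >> h.py <<'E'
from scipy.spatial.transform import Rotation as Ro
def quat(yaw):
    x=np.array([np.cos(yaw),np.sin(yaw),0]); y=np.array([-x[1],x[0],0])
    return Ro.from_matrix(np.c_[-x,y,[0,0,-1]]).as_quat()[[3,0,1,2]]
def wristT():
    s=get_state(); q=np.array(s["eef_rot"]); T=np.eye(4); T[:3,:3]=Ro.from_quat(q[[1,2,3,0]]).as_matrix(); T[:3,3]=s["tcp_pos"]
    return T@np.array(vision.camera_info("wrist")["hand_eye"])
def wpx(T,u,v,z):
    K=np.array(vision.camera_info("wrist")["mtx"]); w=T[:3,:3]@np.linalg.inv(K)@np.array([u,v,1.]); o=T[:3,3]
    return o+(z-o[2])/w[2]*w
E
python3 - <<'E'
from h import *
ctrl.movep([.53,-.085,.36],quat(.147))
T=wristT(); im,D=vision.grab_frame("wrist"); cv2.imwrite("pics/w1.png",im); np.save("pics/w1D.npy",D); np.save("pics/w1T.npy",T)
s=get_state(); print(s["time"],s["tcp_pos"],s["qpos"],s["width"])
E
```

```text
3.4167 [ 0.53020132 -0.08410655  0.359763  ] [-0.11397272  0.29730526  0.3217582   1.49791545 -0.09506592  1.36211402
  1.93350767] 0.08576791312810939
```

View pics/w1.png

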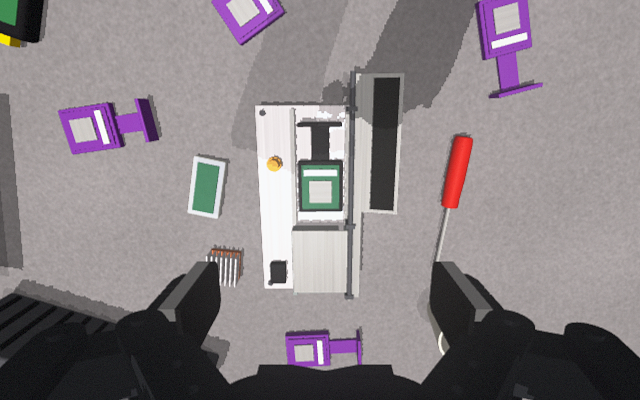

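The wrist view is upside down, with the push direction running down the image. The base plate's right edge runs (256,105)–(264,288), the end plate is at (320,125), the hinge rod at col 352 and the bar at (380,145). I'll fit the bay pose from the depth.

Run:
```python
from h import *
im=cv2.imread("pics/w1.png"); D=np.load("pics/w1D.npy"); T=np.load("pics/w1T.npy")
K=np.array(vision.camera_info("wrist")["mtx"])
v,u=np.mgrid[90:300,230:420]; d=D[v,u]
P=np.stack([(u-K[0,2])/K[0,0]*d,(v-K[1,2])/K[1,1]*d,d],-1)@T[:3,:3].T+T[:3,3]
z=P[...,2]; print("bench z",np.median(z[:,:15]), "deck", np.median(z[105:150,40:55]),"flap",np.median(z[150:190,75:110]))
# deck plate points: bright, z about .025
off=np.median(z[:,:15]); zz=z-off
m=(abs(zz-.025)<.006)&(im[v,u].min(-1)>120)
# right edge: per row min col ; near edge: per column min row
rows=[(P[r,np.nonzero(m[r])[0][0]]) for r in range(20,190,3) if m[r,:70].sum()>8]
cols=[(P[np.nonzero(m[:,c])[0][0],c]) for c in range(28,100,3) if m[:40,c].sum()>8]
def fit(p):
    p=np.array(p)[:,:2]; vx,vy,x0,y0=cv2.fitLine(p.astype(np.float32),cv2.DIST_HUBER,0,.01,.001).ravel(); return np.array([vx,vy]),np.array([x0,y0])
de,pe=fit(rows); dn,pn=fit(cols)
if de[0]<0:de=-de
yaw=np.arctan2(de[1],de[0]); print("edge yaw",yaw,"near edge yaw",np.arctan2(dn[1],dn[0])%np.pi-np.pi/2, len(rows),len(cols))
X=np.array([np.cos(yaw),np.sin(yaw)]);Y=np.array([-X[1],X[0]])
ox=X@pn+.165; oy=Y@pe+.085; o=ox*X+oy*Y; print("dock origin",o)
loc=lambda p:(np.array([(p[:2]-o)@X,(p[:2]-o)@Y,p[2]])*1000).round(1)
for n,(a,b,h) in dict(plate_l=(300,123,.055),plate_r=(341,123,.055),nut=(274,163,.041),flapcorner=(294,229,.06),flapfar=(349,292,.06),
   axis_near=(352,72,.057),axis_far=(351,297,.057),bar_nl=(403,74,.072),bar_fl=(396,213,.072),board=(321,186,.042),far_r=(264,288,.025)).items():
    print(n,loc(wpx(T,a,b,h)), "depth:",loc(P[b-90,a-230]))
np.save("dock.npy",np.r_[o,yaw])
```

```text
bench z -0.0002599724223712463 deck 0.024586953385832278 flap 0.05551810239677643
edge yaw 0.14937797 near edge yaw 0.14868951 57 23
dock origin [ 0.62359357 -0.07701602]
plate_l [-143.5  -24.2   55. ] depth: [-143.4  -24.3   53.7]
plate_r [-143.4   26.4   55. ] depth: [-143.5   26.3   55.4]
nut [-91.9 -60.2  41. ] depth: [-91.8 -60.2  40.8]
flapcorner [ -7.2 -34.4  60. ] depth: [ -2.  -35.8  45.1]
flapfar [85.6 39.9 60. ] depth: [85.8 39.9 59.7]
axis_near [-202.2   38.6   57. ] depth: [70.9 43.9 58.7]
axis_far [95.1 43.1 57. ] depth: [93.2 42.8 60.4]
bar_nl [-198.7   95.9   72. ] depth: [105.2 129.    0.3]
bar_fl [-32.7  96.7  72. ] depth: [-32.5  96.9  71.1]
board [-61.3   1.3  42. ] depth: [-60.9   1.3  40.3]
far_r [ 98.5 -84.8  25. ] depth: [112.  -89.5   0.2]
```

The fit agrees with the known features to 1–2 mm, and the plate's back is at dock x ≈ -146. Next: hand at dock y = 31, press the bar and check.

```bash
cat >> h.py <<'E'
def W(x,y,z):
    ox,oy,a=np.load("dock.npy"); c,s=np.cos(a),np.sin(a); return [ox+(c*x-s*y)/1000,oy+(s*x+c*y)/1000,z/1000]
def L(p):
    ox,oy,a=np.load("dock.npy"); c,s=np.cos(a),np.sin(a); dx,dy=p[0]-ox,p[1]-oy
    return np.round(np.array([c*dx+s*dy,-s*dx+c*dy,p[2]])*1000,1)
def rep(tag=""):
    s=get_state(); a=np.load("dock.npy")[2]; f=s["contact_force"]; c,n=np.cos(a),np.sin(a)
    fd=np.round([c*f[0]+n*f[1],-n*f[0]+c*f[1],f[2]],1)
    print(tag,round(s["time"],2),L(s["tcp_pos"]),"F",fd,"M",np.round(s["wrist_torque"],2)); return fd
E
python3 - <<'E'
from h import *
q=quat(np.load("dock.npy")[2])
for x in (-165,-110,-50): print(np.round(ctrl.ik(W(x,31,24),q),2))
ctrl.movep(W(-167,31,130),q); rep()
ctrl.movel(W(-167,31,70),max_speed=.1); rep()
for z in (56,45,34,24):
    ctrl.movel(W(-167,31,z),max_speed=.06); rep(z)
T=wristT(); im,D=vision.grab_frame("wrist"); cv2.imwrite("pics/w2.png",im)
im2,_=vision.grab_frame("side"); cv2.imwrite("pics/s2.png",np.vstack([cv2.resize(im2[150:270,230:400],None,fx=3.5,fy=3.5,interpolation=cv2.INTER_CUBIC)]))
E
```

```text
[-0.04  0.57  0.21  2.17 -0.27  0.42  2.11]
[-0.06  0.62  0.2   2.03 -0.24  0.51  2.04]
[-0.08  0.68  0.2   1.88 -0.22  0.61  1.99]
 4.38 [-165.5   30.7  130.8] F [ 0.2 -0.3 -0.8] M [ 0.01 -0.05 -0.02]
 5.12 [-166.5   30.8   70.5] F [-0.   0.2 -0.1] M [ 0.   -0.04 -0.03]
56 5.51 [-167.2   31.1   55.8] F [ 0.6  0.3 -0.1] M [-0.07 -0.03  0.01]
45 5.84 [-166.5   31.1   45. ] F [2.1 2.1 4. ] M [ 0.48 -0.35 -0.12]
34 6.17 [-166.7   30.7   34.2] F [ 2.  -0.6  5.2] M [ 0.16 -0.26 -0.1 ]
24 6.49 [-166.9   31.1   24.3] F [-0.2  0.1  5.1] M [ 0.4  -0.21 -0.02]
```

View pics/w2.png

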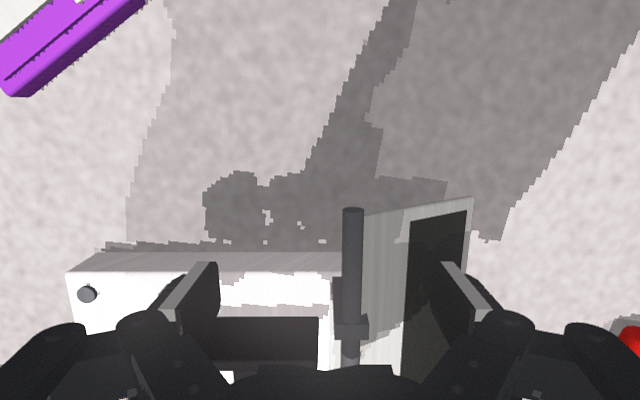

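View pics/s2.png

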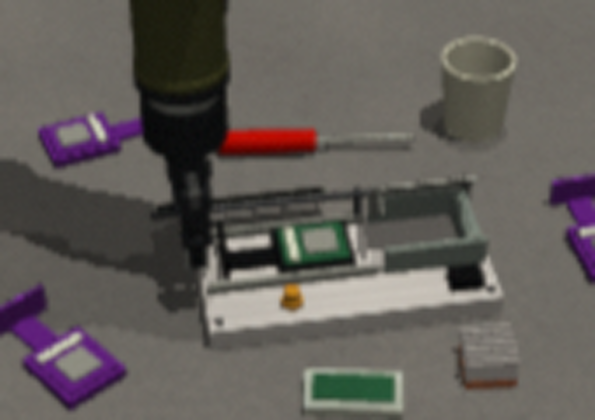

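The side view shows the flap up with the bay open behind the carrier. In the wrist view, one finger is on the tread at (465,290) and the other is at (200,285) near the end plate at (203–318, 335). I'll check by projection that this finger really lines up with the plate.

Run:
```python
from h import *
T=np.linalg.inv(wristT()); K=np.array(vision.camera_info("wrist")["mtx"])
def pr(p):
    c=T[:3,:3]@np.array(W(*p))+T[:3,3]; u=K@c; return np.round(u[:2]/u[2])
for n,p in dict(tip_in=(-178,-12,37),tip_out=(-178,-26,37),tip_in_f=(-156,-12,37),plateTR=(-146,-28,55),plateTL=(-146,28,55),plateBR=(-146,-28,25),nearR=(-165,-85,25),axis=(-202,40,57),
  btip_in=(-178,74,37),btip_out=(-178,88,37),bar_out74=(-200,40+60*np.cos(.53),57-60*np.sin(.53)),bar_out60=(-200,40+60*np.cos(.35),57-60*np.sin(.35)),bar_out90=(-200,40+60*np.cos(.65),57-60*np.sin(.65))).items(): print(n,pr(p))
```

```text
tip_in [218. 257.]
tip_out [182. 257.]
tip_in_f [222. 307.]
plateTR [167. 357.]
plateTL [318. 357.]
plateBR [196. 312.]
nearR [ 62. 274.]
axis [354. 214.]
btip_in [434. 258.]
btip_out [469. 258.]
bar_out74 [475. 197.]
bar_out60 [497. 204.]
bar_out90 [459. 194.]
```

The projection matches: the finger is behind the plate and the flap is at about 0.78. Pushing now, watching the force near the end.

Run:
```python
from h import *
for x in (-150,-110,-75,-60):
    ctrl.movel(W(x,31,24),max_speed=.05); f=rep(x)
    if abs(f[0])>20 or f[2]<1: break
else:
    for x in np.arange(-57.5,-44,2.5):
        ctrl.movel(W(x,31,24),max_speed=.03); f=rep(x)
        if f[0]<-10: break
im,_=vision.grab_frame("top"); a=im[120:270,290:400]
im2,_=vision.grab_frame("side"); b=im2[150:270,230:400]
r=lambda i:cv2.resize(i,(int(i.shape[1]*420/i.shape[0]),420),interpolation=cv2.INTER_CUBIC)
o=np.hstack([r(a),r(b)]); print(o.shape); cv2.imwrite("pics/s3.png",o[:,:800] if o.shape[1]<=800 else cv2.resize(o,(800,int(420*800/o.shape[1]))))
```

```text
-150 7.08 [-149.9   31.7   23.9] F [0.3 4.7 3.6] M [0.93 0.39 0.04]
-110 8.03 [-109.9   31.1   24.1] F [-2.5  2.9  4.7] M [0.71 0.67 0.13]
-75 8.88 [-74.7  31.   24.1] F [-2.6  2.6  4.4] M [0.71 0.54 0.06]
-60 9.33 [-59.4  31.   24.2] F [-1.3  3.5  3.5] M [0.69 0.3  0.01]
-57.5 9.58 [-58.  31.  24.] F [-3.4  2.6  5.3] M [0.54 0.85 0.13]
-55.0 9.83 [-55.6  31.   23.9] F [-4.9  2.4  4.5] M [0.48 1.   0.09]
-52.5 10.08 [-53.4  30.9  23.9] F [-5.2  2.5  6. ] M [ 0.44  1.15 -0.02]
-50.0 10.33 [-53.3  30.8  23.6] F [-11.4   2.3   9.9] M [ 0.19  2.25 -0.25]
(420, 903, 3)
```

View pics/s3.png

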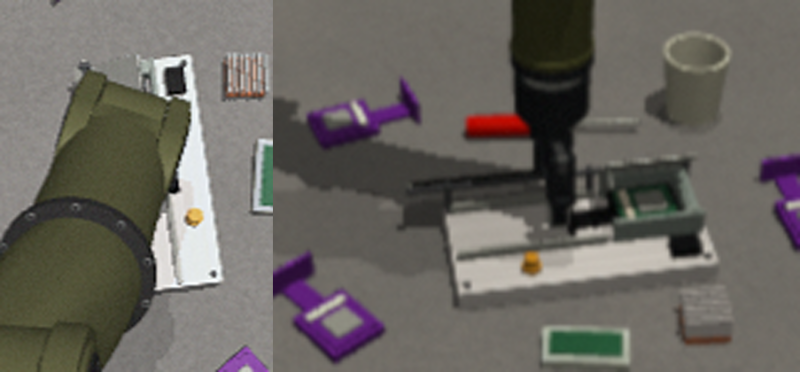

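The push stopped at TCP x = -53.3 (home predicted at -53) with the force rising, and the side view shows the board inside the bay. I'll press slightly more, back off with the bar still held, then raise the hand and look.

Run:
```python
from h import *
ctrl.movel(W(-48,31,24),max_speed=.03); rep("press")
ctrl.movel(W(-70,31,24),max_speed=.05); rep("back")
ctrl.movel(W(-70,31,75),max_speed=.06); rep("up")
q=quat(np.load("dock.npy")[2])
ctrl.movel(W(-70,31,200),max_speed=.15)
ctrl.movep(W(-94,5,360),q); rep("clear")
T=wristT(); im,D=vision.grab_frame("wrist"); cv2.imwrite("pics/w4.png",im); np.save("pics/w4T.npy",T)
```

```text
press 10.68 [-53.2  30.8  23.5] F [-16.6   3.4  13. ] M [-0.11  3.21 -0.51]
back 11.28 [-69.7  30.7  24.3] F [1.  1.4 4.7] M [ 0.52 -0.33 -0.1 ]
up 12.28 [-70.3  31.1  74.7] F [0.3 0.3 0.5] M [-0.07  0.02 -0.04]
clear 13.96 [-94.2   5.3 359.2] F [-0.4 -0.  -0.6] M [0.03 0.03 0.  ]
```

View pics/w4.png

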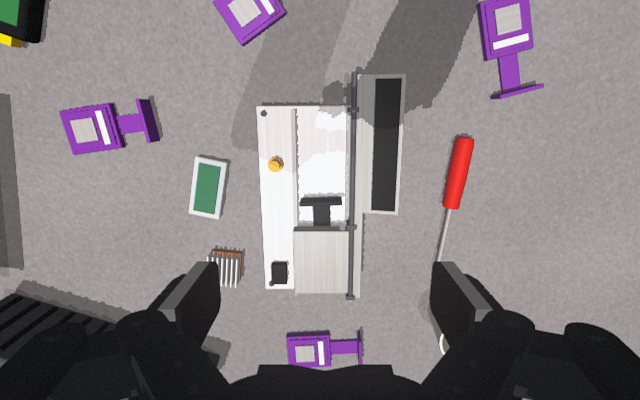

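The flap is shut over the carrier, with the end plate outside at (321,200) and everything else unmoved. One last number check on the plate, then I'll hand in.

Run:
```python
from h import *
T=np.load("pics/w4T.npy"); im=cv2.imread("pics/w4.png")
g=im[185:235,306:313].max(-1).mean(1).astype(int); print(g.tolist())
for r in (197,198,205): print(r,L(wpx(T,321,r,.055)))
p=L(wpx(T,321,197,.055))
if abs(p[0]+42)<4: ticket.close_job(); print("handed in",get_state()["time"])
```

```text
[249, 249, 249, 249, 249, 249, 250, 248, 230, 205, 187, 171, 116, 65, 67, 67, 68, 68, 77, 78, 72, 224, 246, 245, 245, 246, 247, 248, 249, 249, 248, 249, 250, 250, 252, 233, 195, 186, 166, 157, 145, 114, 95, 98, 97, 89, 166, 217, 222, 221]
197 [-50.6  -0.2  55. ]
198 [-49.2  -0.2  55. ]
205 [-39.8  -0.2  55. ]
```

Rows 197–206 include the back face seen obliquely, because the camera is behind the plate. Row 197 is therefore its lower edge, at deck height, so I'm recomputing with that.

Run:
```python
from h import *
T=np.load("pics/w4T.npy"); Ti=np.linalg.inv(T); K=np.array(vision.camera_info("wrist")["mtx"])
def pr(p):
    c=Ti[:3,:3]@np.array(W(*p))+Ti[:3,3]; u=K@c; return np.round(u[:2]/u[2],1)
for p in ((-42,20,25),(-42,20,55),(-37,20,55),(-3,20,60)): print(p,pr(p))
print(L(wpx(T,310,197.3,.025)),L(wpx(T,310,206,.055)))
```

```text
(-42, 20, 25) [335.7 197.7]
(-42, 20, 55) [336.4 203.4]
(-37, 20, 55) [336.4 207. ]
(-3, 20, 60) [336.3 232.8]
[-42.6 -15.8  25. ] [-38.4 -14.6  55. ]
```

Predicted rows for the home position are 197.7 and 207. I observed about 197.3 and 206, so the carrier is home within about 1 mm.

Run:
```python
from h import *
ticket.close_job(); print(get_state()["time"])
```

```text
the job is handed in; nothing more can be done
the job is handed in; nothing more can be done
```

The carrier is home against the back stop (within about 1 mm by camera), the flap is shut behind it, the hand is clear, nothing else looks moved in the last wrist view, and the job was handed in at about 14 s.

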